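# Shut the marked air valve under its sliding cover

### The job

One of the bench's compressed-air lines is to be shut off. Push the cover of the grey valve box all the way back to uncover the two valve handles, then push the handle that carries the round marker disc clockwise (seen from above) until it is fully shut, without pinching it. Leave the other valve open and the loose things beside the box where they are.

Things in the scene. Friction and masses are not known exactly. Their poses are not given: they have to be found in the camera images.
- valve_box: fixed low grey metal box screwed to the desk. Origin: on the desk under the centre of its open well; x = away from the robot (the way the cover opens), y = left. Two side runners (y = +-121 mm, 66 mm high) go on to x = 191 mm and carry the cover back. Two brass stubs (up to 30 mm above the desk) stick out 18 mm from the front wall, whose outer face is at x = -66 mm.
- well_centre (a point): centre of the box's well, 56 mm above the desk; axes as the box. The well is 120 mm (x) by 224 mm (y) inside; floor 4 mm, front wall 48 mm, back wall 50 mm, side walls 56 mm above the desk; walls 6 mm thick. It holds both valves.
- cover (a joint): travel (m) of the flat grey sliding cover: 0 = closed, 0.12 = all the way back (stop); starts at 0 to 0.015. Cover 132 mm (x) by 226 mm (y), top 76 mm above the desk (low ribs to 78). About 2 N of friction, stays where left. Its upright front face (52 to 76 mm above the desk, just above the front wall; at x = -68 mm of the box when closed) can be pushed anywhere.
- cover_front (a point): middle of the cover's front face, 65 mm above the desk; moves with the cover; axes as the box
- marked_valve: brass ball valve whose handle is to be shut; it stands left or right in the well, 90 mm from the other. Origin on the stem's (turning) axis, 4 mm above the desk, 28 mm behind the well's centre; axes as the box. Its brass pipe runs along x below the handle, no higher than 30 mm above the desk.
- marked_handle (a joint): angle (rad): 0 = open (points to the box's front, -x), growing clockwise seen from above, 1.571 = shut (stop; points to the box's +y). Starts at 0 to 0.25. Flat steel bar 14 mm wide, reaching 58 mm from the stem axis, 32 to 45 mm above the desk; on its hub a round steel marker disc, 36 mm across, raised rim, top 48 mm above the desk. Friction 0.1 N m; stays where left.
- marked_tip (a point): point on top of the marked handle's bar, 50 mm from the stem axis, 45 mm above the desk; its -x axis points outward along the handle. The bar is to be pushed on one long side only (the side facing the box's right when open, the box's front when shut); finger force on both long sides at once is pinching
- plain_valve: the other brass valve, same size and frame, in the other place; its handle has no disc, only a small 10 mm stud on the hub
- plain_handle (a joint): angle of the other handle, same bar and same meaning as the marked one; starts between 0 and 0.15 and must stay open
- plain_tip (a point): point on top of the plain handle's bar, 50 mm from the stem axis
- spool: loose spool of solder, 52 mm across, 35 mm high, left of the box; origin under its centre
- pliers: loose black pliers, 56 x 112 x 12 mm, lying right of the box; origin under the centre
- cells: loose pack of three round cells, 55 x 65 x 18 mm, left of the box's rear; origin under the centre

How it is judged:
On the way, in this order (a step that is already met when the one before it is completed fails the run):
1. the cover is pushed back (at least 105 of 120 mm) while the marked valve is still open (value of joint cover above 0.105 m and value of joint marked_handle below 0.5 rad), for 0.2 s.
2. the marked handle is pushed shut (value of joint marked_handle above 1.45 rad), for 0.2 s.
At the end, for the whole second after the job is handed in: The cover is at least 105 mm back, the marked handle is shut to within 0.12 rad (7 degrees) of its stop, the plain handle is still open (below 0.35 rad), and all are at rest (value of joint cover above 0.105 m and value of joint marked_handle above 1.45 rad and velocity of joint marked_handle between -0.05 and 0.05 rad/s and velocity of joint cover between -0.01 and 0.01 m/s and value of joint plain_handle below 0.35 rad); the robot touches nothing.
It fails at once if the plain valve's handle is turned (beyond 0.35 rad) (value of joint plain_handle above 0.35 rad).
It fails at once if the marked handle is pinched: more than 2 N of finger force on both halves of its bar at once (contact force between the fingers and marked_handle_c0 above 2 N and contact force between the fingers and marked_handle_c1 above 2 N).
It fails at once if a loose thing beside the box is moved by more than 25 mm or lifted (distance of any of spool, pliers, cells from where it was at the start of the episode above 0.025 m).
It also fails if it takes over 42 s, if anything falls off the work surface, if the arm or the gripper's body presses on something with over 40 N, if the wrist force passes 120 N, or if a joint passes its speed limit or range.

### The arm

A 6-joint arm with a two-finger parallel gripper is mounted at the origin on a cart in front of the work surface, level with it; the furniture and walls round the work are solid. World frame = base frame: x ahead of the robot, y to its left, z up, the work surface at z = 0. Lengths are in m, angles in rad, forces in N, time in s.
With the tool pointing down it reaches from about 0.3 to 0.95 m from the base axis. Payload 3.1 kg.
Tool frame: the origin (TCP) lies on the centre line of the jaws, within the pads' length; the fingertips stand 17 mm ahead of it and the grasp point (between the pads) lies 2 mm behind it (tcp_to_tips is the distance from the TCP to the fingertips, in m); y points along the fingers, x is the direction in which the jaws open and shut, and the axes are right-handed (so a half turn about y gives the same grasp; the last joint's range is limited). The gripper opens to 85 mm and grips with 20 to 120 N. Pads are 22 mm wide; open, the fingers measure 114 mm over their backs; the gripper's body (76 mm by 85 mm) begins 54 mm behind the grasp point. The pads swing forward as they close: fully open they stand 13 mm farther back than shut.
Start: joints at [-1.409, 0.308, 1.634, -0, 1.2, -0.07], TCP at [0.144, -0.608, 0.248] pointing down, gripper open.
Joint ranges: [-3.06, 3.06], [-0.79, 1.96], [0.05, 2.63], [-1.19, 4.34], [0.05, 2.64], [-2.94, 2.94]. Speed limits (rad/s): [2.79, 2.79, 3.14, 3.14, 3.14, 3.14].

### API

Orientations are given as a unit quaternion [w, x, y, z].
In Python, from cell import * gives the robot as it stands. The module is installed in compiled form; this text tells all that it offers.
- The arm moves only by the tool send_rows, never from a script. Its argument "series" is a list of rows, each a list of 5 numbers: the shift along the tool's x, y, z in m, then the turn about the tool's y in degrees, then the opening, from -1 (shut) to 1 (fully open). In form: [[tx, ty, tz, roll, claw], ...]. A call has 1 to 8 rows; each row is the pose to reach, as a shift and turn from the pose commanded when the call began, along the tool's axes at that moment; what a row does not reach only later rows make up. A row lasts 1/12 s, in which the tool goes at most 41.7 mm and 7.16 degrees, less where a joint would pass 70% of its speed; a pose out of reach is approached as far as the arm can. A call with a gripper value outside its range is refused whole. The fingers move at their own pace and stop on an object; "newtons" is the grip in N (left out, the last holds). Time passes only in rows, so rows that repeat a pose let the fingers close. It gives the time, the measured TCP pose, the force and the opening at its end, in the units of the state.
- observe(): the state, without advancing time (a new reading comes with each control period).
- read_camera(name): name is "scene" or "top" or "wrist"; returns a dict with "color" (400x640x3 uint8, blue, green, red), "range_z" (400x640 float32, m along the optical axis (not along the pixel's ray), 0 where there is no reading), "mtx" (3x3 intrinsics, pixels), "view" (4x4, takes a point from world to camera coordinates). Camera axes: x right, y down, z forward; pixel columns grow to the right and rows downward; lengths in m; the calibration is good to about 2 mm. A picture is of the moment at which its call begins.
- hand_in(): hands the job in, once; it reports no verdict.
Trained networks look in the newest picture that a camera, given by its name, has taken for a name from the list of things; names that differ only in an ending like _2 or _b are one class to them, and where a whole thing is asked for, a point or a joint stands for the part that bears it (a point fixed in the world has none). Each returns a list of dicts, best first, with "p" (0 to 1); they miss things now and then, are a little off and sometimes report something else, mostly with a low value. They report only what shows in the picture. A call takes as long as a camera call.
- search_frame(camera, query): "xyz" ([x, y, z] in m, in world coordinates, good to about 4 mm: the middle of the surface that is visible of it).
The state is a dict: "time_s": time; "q": joint angles; "joint_velocities": joint speeds; "joint_efforts": joint torques, N m; "tcp_pos": TCP position; "tool_rot": TCP orientation; "contact_force": force on the tool from outside, world axes, zero at the start; "wrist_torque": the same for the moment, N m; "width": finger opening in m.
Only numpy, scipy, OpenCV 4.12 (cv2) and the standard library are available. Lean on these libraries where they do the work, as an engineer would, in place of code of your own. Each camera call takes 0.05 s, during which the arm holds its last target. There are 200 camera calls.

## Working session

There is one attempt and no reset: what is moved stays moved. The work goes in short steps, Python scripts to look and compute and a tool call to move; the robot and the scene stay as the last step left them, time stands still between calls to the robot, and variables do not carry over. Pictures are saved under pics/ and viewed, about 8 in all and at most 12, crops included, and the job is handed in when it is done.

Besides the shell and the picture viewer there is one more tool, called after "Request:" by a JSON object that holds its "api" and its "payload", one argument or row to a line. send_rows: Moves the arm, as the interface text tells. Its arguments: {"type":"object","properties":{"series":{"type":"array"},"newtons":{"type":"number"}},"required":["series"]}

```bash
mkdir -p pics
python3 - <<'E'
from cell import *
import cv2,numpy as np
s=observe();print(s)
ims=[]
for c in ("scene","top"):
    r=read_camera(c);ims.append(r["color"]);cv2.imwrite(f"pics/{c}0.png",r["color"])
    for n in ("valve_box","cover_front","cover","spool","pliers","cells"):
        try: print(c,n,[(np.round(d["xyz"],3).tolist(),round(d["p"],2)) for d in search_frame(c,n)[:2]])
        except Exception as e: print(c,n,e)
cv2.imwrite("pics/both0.png",cv2.resize(np.vstack(ims),(480,600)))
E
```

```text
{'time_s': 0.0, 'q': array([-1.40869076e+00,  3.08999863e-01,  1.63522967e+00,  4.19793270e-05,
        1.19969615e+00, -6.97241670e-02]), 'joint_velocities': array([-4.51904546e-04, -1.50379375e-03,  1.36624049e-03,  2.89225643e-04,
       -2.45671710e-05, -9.08071985e-04]), 'joint_efforts': array([-3.99285736e-04, -4.15253663e+01, -2.76661205e+01, -2.30889482e-04,
        1.00619876e-02, -5.51890309e-06]), 'tcp_pos': array([ 0.14343956, -0.60749308,  0.2470297 ]), 'tool_rot': array([ 0.55503462, -0.55390278,  0.43942115, -0.43822065]), 'contact_force': array([0.17557851, 0.06199751, 0.48652769]), 'wrist_torque': array([0.01083795, 0.00314113, 0.00674675]), 'width': 0.08504127763462173}
scene valve_box [([0.509, -0.445, 0.054], 0.77)]
scene cover_front [([0.536, -0.43, 0.076], 0.7)]
scene cover [([0.528, -0.429, 0.073], 0.97)]
scene spool [([0.455, -0.207, 0.019], 0.64)]
scene pliers [([0.568, -0.557, 0.01], 0.82)]
scene cells []
top valve_box [([0.573, -0.355, 0.067], 0.63)]
top cover_front [([0.528, -0.365, 0.074], 0.9), ([0.571, -0.358, 0.067], 0.65)]
top cover [([0.532, -0.367, 0.078], 0.97)]
top spool [([0.466, -0.197, 0.034], 0.71)]
top pliers [([0.572, -0.552, 0.008], 0.57)]
top cells [([0.587, -0.145, 0.017], 0.89)]
```

View pics/top0.png

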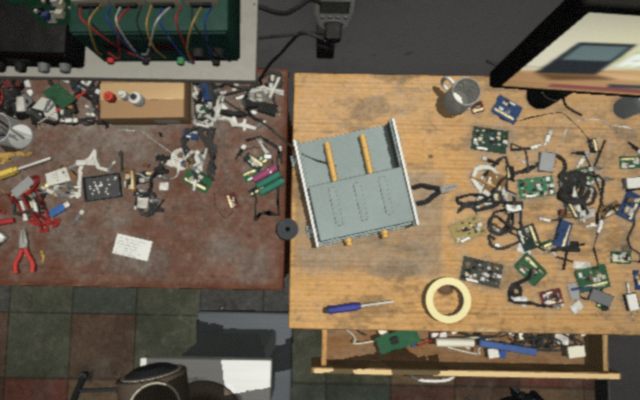

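View pics/scene0.png

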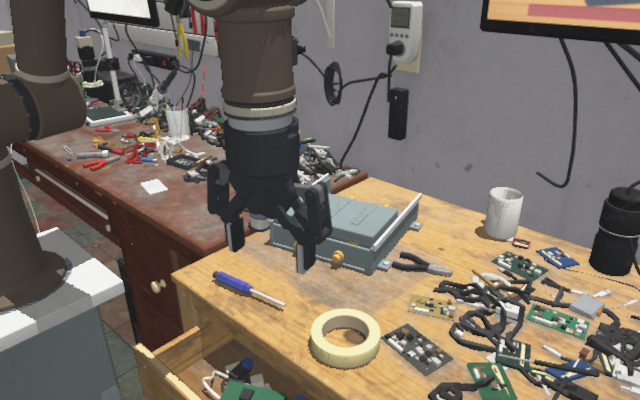

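The top view shows the box at about px (300–415, 122–245). It is turned somewhat, with the cover over its front half (rows 172–243) and the brass stubs at (348,240) and (383,236). The pliers are close to its right side at (432,192) and the spool is at (287,229). Next I'll fit the box from the depth data.

```bash
cat > h.py <<'E'
from cell import *
import cv2,numpy as np
def cloud(r):
    z=r["range_z"];K=r["mtx"];v,u=np.indices(z.shape)
    P=np.stack([(u-K[0,2])*z/K[0,0],(v-K[1,2])*z/K[1,1],z],-1)
    T=np.linalg.inv(r["view"]);P=P@T[:3,:3].T+T[:3,3];P[z<=0]=np.nan
    return P
E
python3 - <<'E'
from h import *
for c in("top","scene"):
    P=cloud(read_camera(c)).reshape(-1,3)
    P=P[(P[:,0]>.38)&(P[:,0]<.85)&(P[:,1]>-.56)&(P[:,1]<-.2)]
    print(c,np.histogram(P[:,2],bins=np.arange(-.01,.1,.005))[0])
    for lo,hi in((.07,.084),(.056,.07)):
        Q=P[(P[:,2]>lo)&(P[:,2]<hi)]
        if len(Q)>10:
            m=np.zeros((1000,1000),np.uint8);m[np.int32(Q[:,0]*1000),np.int32(Q[:,1]*1000+1000)]=1
            m=cv2.morphologyEx(m,cv2.MORPH_CLOSE,np.ones((9,9)))
            n,l,s,_=cv2.connectedComponentsWithStats(m)
            for k in range(1,n):
                if s[k,4]>300:
                    pts=np.argwhere(l==k).astype(np.float32)/1000-[0,1]
                    print(c,lo,len(pts),cv2.minAreaRect(np.float32(pts)),np.round(cv2.boxPoints(cv2.minAreaRect(np.float32(pts))),3).tolist())
r=read_camera("top");print(np.round(r["view"],3).tolist(),r["mtx"][0])
cv2.imwrite("pics/topc.png",cv2.resize(r["color"][110:260,270:470],(800,600),interpolation=cv2.INTER_CUBIC))
E
```

```text
top [5067 8925 2712 1930  151   60  263  330  154   31   44  163  186  320
  190  401 1078 3668  653    8    0]
top 0.07 29500 ((0.5308393836021423, -0.36572980880737305), (0.132353737950325, 0.24342873692512512), 13.519408226013184) [[0.43799999356269836, -0.2630000114440918], [0.4950000047683716, -0.5], [0.6240000128746033, -0.4690000116825104], [0.5669999718666077, -0.23199999332427979]]
top 0.056 2422 ((0.55702805519104, -0.2401176244020462), (0.2619180381298065, 0.012151353061199188), 13.418705940246582) [[0.42800000309944153, -0.26499998569488525], [0.4309999942779541, -0.2759999930858612], [0.6859999895095825, -0.2160000056028366], [0.6830000281333923, -0.20399999618530273]]
top 0.056 2139 ((0.6112544536590576, -0.46954622864723206), (0.2612735629081726, 0.013261952437460423), 13.671283721923828) [[0.4830000102519989, -0.49399998784065247], [0.4860000014305115, -0.5070000290870667], [0.7400000095367432, -0.4449999928474426], [0.7369999885559082, -0.4320000112056732]]
scene [6535 2703  692  447  277  287  360  313  296  262  215  165  149  269
  308  275  663 1347    0    0    0]
scene 0.07 15986 ((0.5355294346809387, -0.4011176824569702), (0.13484978675842285, 0.16152866184711456), 14.03624439239502) [[0.45100000500679016, -0.33899998664855957], [0.49000000953674316, -0.4959999918937683], [0.6209999918937683, -0.46299999952316284], [0.5809999704360962, -0.3059999942779541]]
scene 0.056 2700 ((0.5966025590896606, -0.4740133583545685), (0.10027237981557846, 0.26697415113449097), 81.56513214111328) [[0.4569999873638153, -0.5040000081062317], [0.7210000157356262, -0.5429999828338623], [0.7360000014305115, -0.4440000057220459], [0.47200000286102295, -0.4050000011920929]]
[[0.019, -1.0, -0.002, -0.275], [-0.996, -0.019, -0.084, 0.545], [0.084, 0.003, -0.996, 1.238], [0.0, 0.0, 0.0, 1.0]] [514.01303304   0.         316.82645864]
```

View pics/topc.png

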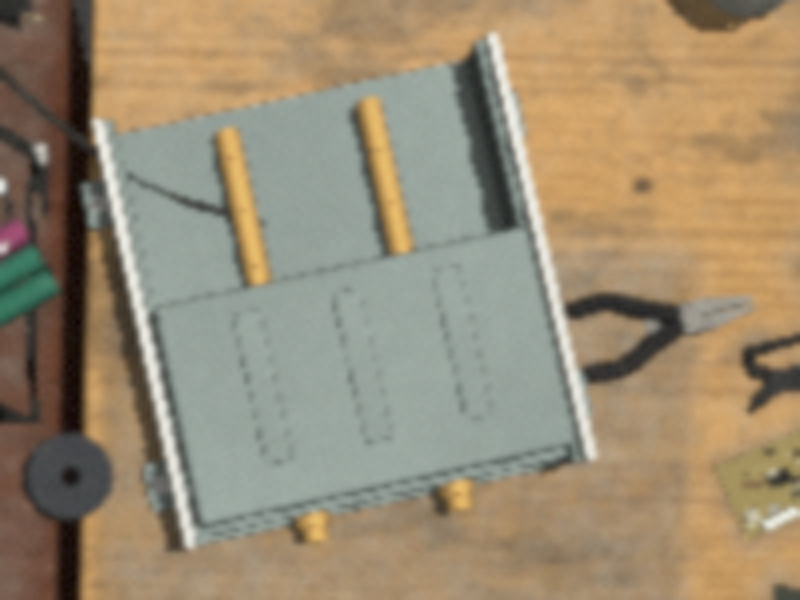

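Fit from the depth data:
- **Box:** origin about (0.526, -0.369), yaw about 13.6°.
- **Cover:** travel about 8 mm, top at 76 mm as stated.
- **Tool:** its z axis is already along box x and its x axis along box −y.

First move is to a point in front of the cover, with the fingers shut.

Request:
{"api": "send_rows", "payload": {
  "series": [
    [-0.03,0,0.07,0,-1],
    [-0.06,0,0.13,0,-1],
    [-0.08,0,0.18,0,-1],
    [-0.1,0,0.22,0,-1],
    [-0.11,0,0.25,0,-1],
    [-0.12,0,0.28,0,-1],
    [-0.13,0,0.3,0,-1],
    [-0.142,0,0.318,0,-1]
  ],
  "newtons": 20
}}

```text
time_s: 1.52
tcp_pos: [0.4106, -0.4058, 0.2487]
tool_rot: [-0.554, 0.555, -0.438, 0.439]
contact_force: [0.2, -0.8, -0.0]
width: -0.0004
```

```bash
cat >> h.py <<'E'
from scipy.spatial.transform import Rotation as R
O=np.array([.5258,-.369]);YAW=np.radians(13.6)
B=np.array([[np.cos(YAW),np.sin(YAW)],[-np.sin(YAW),np.cos(YAW)]])  # world->box rows
def st():
    s=observe();w,x,y,z=s["tool_rot"];M=R.from_quat([x,y,z,w]).as_matrix()
    p=s["tcp_pos"];bx=B@(p[:2]-O)
    print("t",round(s["time_s"],2),"box xy mm",np.round(bx*1000,1),"z",round(p[2]*1000,1),
     "tool z yaw in box deg",round(np.degrees(np.arctan2(M[1,2],M[0,2])-YAW),2),"tilt",np.round(M[:,1],3),
     "F",np.round(s["contact_force"],1),"w",round(s["width"],4),"q6",round(s["q"][5],2))
    return s,M
E
python3 - <<'E'
from h import *
st()
try: print(tcp_to_tips)
except Exception as e: print(e)
E
```

```text
t 1.52 box xy mm [-120.6   -8.7] z 248.7 tool z yaw in box deg -0.33 tilt [ 0.001 -0.001 -1.   ] F [ 0.2 -0.8 -0. ] w -0.0004 q6 0.48
0.017
```

Request:
{"api": "send_rows", "payload": {
  "series": [
    [0,0.04,0,0,-1],
    [0,0.08,0,0,-1],
    [0,0.12,0,0,-1],
    [0,0.15,0,0,-1],
    [0,0.17,0,0,-1],
    [0,0.17,0,0,-1],
    [0,0.17,0,0,-1]
  ]
}}

```text
time_s: 2.1
tcp_pos: [0.4083, -0.406, 0.0772]
tool_rot: [0.555, -0.554, 0.44, -0.438]
contact_force: [1.0, -0.7, 0.7]
width: 0.0
```

Run:
```python
from h import *
st()
r=read_camera("scene");P=cloud(r);bx=(P[...,:2]-O)@B.T
m=(abs(bx[...,0]+.11)<.05)&(abs(bx[...,1]+.009)<.03)&(P[...,2]>.035)
print("tip z min", np.nanmin(P[m][:,2]) if m.any() else None, np.sort(P[m][:,2])[:10])
cv2.imwrite("pics/s1.png",cv2.resize(r["color"][150:330,200:440],(800,600)))
```

```text
t 2.1 box xy mm [-122.9   -8.3] z 77.2 tool z yaw in box deg -0.32 tilt [-0.002  0.002 -1.   ] F [ 1.  -0.7  0.7] w 0.0 q6 0.48
tip z min 0.03508613940715999 [0.03508614 0.03513272 0.03564221 0.03574579 0.03577475 0.03583474
 0.03593418 0.03604502 0.0360688  0.03620672]
```

View pics/s1.png

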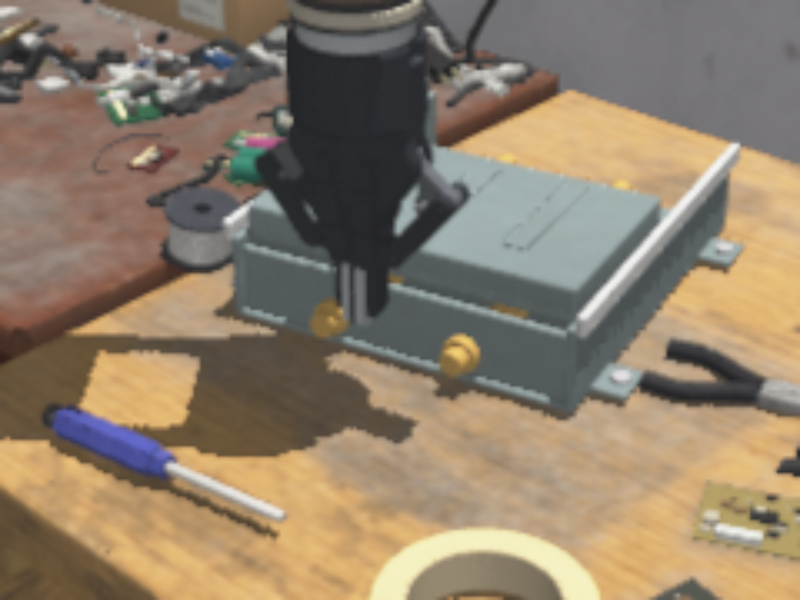

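The fingers are shut in front of the cover, with the lowest finger corner at crop px (358,322). I'll check the tip height against the calibration.

Run:
```python
from h import *
s,M=st();r=read_camera("scene");V=r["view"];K=r["mtx"]
def pr(p): c=V[:3,:3]@p+V[:3,3];c=K@c;return ((c[:2]/c[2])-[200,150])/.3
for dz in(-.017,-.03):
  for a in(-.0145,.0145):
    for b in(-.011,.011): print(dz,a,b,pr(s["tcp_pos"]+M@[a,-dz,b]).round())
d=search_frame("scene","cover_front");print(d[:1])
```

```text
t 2.15 box xy mm [-122.2   -9.9] z 79.0 tool z yaw in box deg -0.32 tilt [ 0.001 -0.001 -1.   ] F [-0.6  0.1  0.6] w -0.0002 q6 0.48
-0.017 -0.0145 -0.011 [334. 314.]
-0.017 -0.0145 0.011 [354. 297.]
-0.017 0.0145 -0.011 [378. 327.]
-0.017 0.0145 0.011 [397. 309.]
-0.03 -0.0145 -0.011 [334. 334.]
-0.03 -0.0145 0.011 [354. 316.]
-0.03 0.0145 -0.011 [378. 347.]
-0.03 0.0145 0.011 [398. 329.]
[{'xyz': [0.5195, -0.4252, 0.0755], 'p': 0.93}]
```

The tips stand 17 mm ahead of the TCP when shut (62 mm high), which is above the 48 mm front wall and within the cover face. Pushing the cover now.

Request:
{"api": "send_rows", "payload": {
  "series": [
    [0,0,0.03,0,-1],
    [0,0,0.045,0,-1],
    [0,0,0.055,0,-1],
    [0,0,0.065,0,-1],
    [0,0,0.075,0,-1],
    [0,0,0.085,0,-1],
    [0,0,0.095,0,-1],
    [0,0,0.105,0,-1]
  ]
}}

```text
time_s: 2.92
tcp_pos: [0.5116, -0.3825, 0.0782]
tool_rot: [-0.554, 0.555, -0.439, 0.439]
contact_force: [-2.6, -2.1, 1.1]
width: 0.0002
```

Request:
{"api": "send_rows", "payload": {
  "series": [
    [0,0,0.01,0,-1],
    [0,0,0.02,0,-1],
    [0,0,0.03,0,-1],
    [0,0,0.04,0,-1],
    [0,0,0.047,0,-1],
    [0,0,0.053,0,-1],
    [0,0,0.055,0,-1],
    [0,0,0.055,0,-1]
  ]
}}

```text
time_s: 3.58
tcp_pos: [0.5656, -0.3696, 0.078]
tool_rot: [0.555, -0.554, 0.439, -0.439]
contact_force: [0.1, -0.1, 0.1]
width: -0.0
```

Run:
```python
from h import *
st()
r=read_camera("top");P=cloud(r);bx=(P[...,:2]-O)@B.T
m=(P[...,2]>.070)&(P[...,2]<.083)&(abs(bx[...,1])<.1)&(abs(bx[...,0])<.2)
for y in(-.08,-.05,.07,.09):
    k=m&(abs(bx[...,1]-y)<.008);print(y,np.round([bx[k][:,0].min(),bx[k][:,0].max()],4))
for n in("marked_valve","plain_valve","marked_handle","plain_handle","marked_tip"):
    print(n,[(np.round((B@(np.array(d["xyz"])[:2]-O))*1000).tolist(),round(d["xyz"][2],3),round(d["p"],2)) for d in search_frame("top",n)[:2]])
cv2.imwrite("pics/t2.png",cv2.resize(r["color"][110:260,270:470],(800,600),interpolation=cv2.INTER_CUBIC))
```

```text
t 3.58 box xy mm [38.6 -9.9] z 78.0 tool z yaw in box deg -0.31 tilt [ 0.001  0.    -1.   ] F [ 0.1 -0.1  0.1] w -0.0 q6 0.69
-0.08 [0.1135 0.1828]
-0.05 [0.1388 0.183 ]
0.07 [0.0747 0.1835]
0.09 [0.0594 0.1834]
marked_valve []
plain_valve [([29.0, 45.0], 0.047, 0.56)]
marked_handle [([-4.0, -36.0], 0.043, 0.58)]
plain_handle []
marked_tip [([-8.0, -42.0], 0.045, 0.5)]
```

View pics/t2.png

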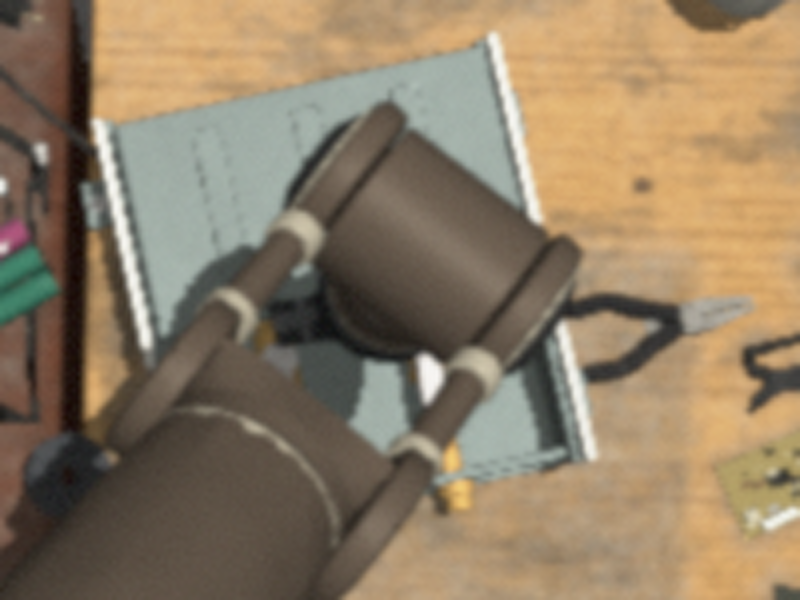

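The cover's rear edge is at box x ≈ 183 mm, so its travel is about 119 mm. The arm hides the well in the top view. The networks hint that the marked valve is on the right (y ≈ −40), so I'll back off and lift to look at it.

Request:
{"api": "send_rows", "payload": {
  "series": [
    [0,0,-0.015,0,-1],
    [0,-0.03,-0.03,0,-1],
    [0,-0.07,-0.06,0,-1],
    [0,-0.11,-0.1,0,-1],
    [0,-0.15,-0.13,0,-1],
    [0,-0.18,-0.16,0,-1],
    [0,-0.2,-0.19,0,-1],
    [0,-0.2,-0.19,0,-1]
  ]
}}

```text
time_s: 4.55
tcp_pos: [0.378, -0.4152, 0.2822]
tool_rot: [-0.554, 0.555, -0.438, 0.441]
contact_force: [-0.2, 0.6, -0.4]
width: -0.0
```

```bash
cat > look.py <<'E'
from h import *
import sys
tag=sys.argv[1];st()
for c in("wrist","top","scene"):
    r=read_camera(c);P=cloud(r);bx=(P[...,:2]-O)@B.T
    cv2.imwrite(f"pics/{c}{tag}.png",r["color"])
    for n in("marked_valve","plain_valve","marked_handle","plain_handle","marked_tip","plain_tip","valve_box","cover"):
        print(c,n,[(np.round((B@(np.array(d["xyz"])[:2]-O))*1000).tolist(),round(d["xyz"][2],3),round(d["p"],2)) for d in search_frame(c,n)[:2]])
    m=(P[...,2]>.039)&(P[...,2]<.052)&(abs(bx[...,1])<.106)&(bx[...,0]>-.055)&(bx[...,0]<.048)
    g=np.zeros((120,240),np.uint8);q=np.int32(np.round(bx[m]*1000))+[60,120];g[q[:,0],q[:,1]]=1
    g=cv2.morphologyEx(g,cv2.MORPH_CLOSE,np.ones((5,5)))
    n,l,s,ce=cv2.connectedComponentsWithStats(g)
    for k in range(1,n):
        if s[k,4]>150:
            pts=np.float32(np.argwhere(l==k)-[60,120]);print(c,s[k,4],"x",pts[:,0].min(),pts[:,0].max(),"y",pts[:,1].min(),pts[:,1].max(),
             "bar mid y by x",[(x,round(float(pts[abs(pts[:,0]-x)<3][:,1].mean()),1),int(np.ptp(pts[abs(pts[:,0]-x)<3][:,1]))) for x in(-25,-15,-5,5,28) if (abs(pts[:,0]-x)<3).any()])
    h=(P[...,2]>.070)&(P[...,2]<.083)&(abs(bx[...,1])<.1)&(abs(bx[...,0])<.2)
    if h.any(): print(c,"cover x",np.percentile(bx[h][:,0],[1,99]).round(3))
E
python3 look.py 3
```

```text
t 4.55 box xy mm [-154.5  -10.1] z 282.2 tool z yaw in box deg -0.38 tilt [ 0.002 -0.004 -1.   ] F [-0.2  0.6 -0.4] w -0.0 q6 0.43
wrist marked_valve [([2.0, -43.0], 0.047, 0.93)]
wrist plain_valve [([-5.0, 47.0], 0.043, 0.94)]
wrist marked_handle [([11.0, -38.0], 0.048, 0.89), ([1.0, 46.0], 0.049, 0.66)]
wrist plain_handle [([2.0, 41.0], 0.05, 0.86)]
wrist marked_tip [([13.0, -44.0], 0.044, 0.55)]
wrist plain_tip [([-1.0, 46.0], 0.045, 0.83), ([-2.0, -46.0], 0.047, 0.67)]
wrist valve_box [([-19.0, 1.0], 0.007, 0.71)]
wrist cover [([12.0, -43.0], 0.045, 0.38)]
wrist 1198 x -32.0 30.0 y -63.0 -28.0 bar mid y by x [(-25, -40.1, 13), (-15, -41.3, 13), (-5, -42.4, 13), (5, -43.5, 13), (28, -45.9, 34)]
wrist 978 x -31.0 31.0 y 33.0 55.0 bar mid y by x [(-25, 47.5, 13), (-15, 46.7, 14), (-5, 46.8, 15), (5, 46.0, 14), (28, 44.5, 22)]
top marked_valve [([13.0, -38.0], 0.047, 0.73)]
top plain_valve [([2.0, 45.0], 0.033, 0.79)]
top marked_handle [([17.0, -45.0], 0.044, 0.81), ([3.0, 46.0], 0.045, 0.45)]
top plain_handle [([4.0, 49.0], 0.042, 0.74)]
top marked_tip [([14.0, -48.0], 0.042, 0.8), 
[... 509 characters left out ...]
3.0], 0.036, 0.55)]
scene plain_valve [([5.0, 39.0], 0.029, 0.85)]
scene marked_handle [([8.0, -50.0], 0.038, 0.8)]
scene plain_handle [([-3.0, 39.0], 0.042, 0.65)]
scene marked_tip [([10.0, -50.0], 0.049, 0.8)]
scene plain_tip [([-1.0, 44.0], 0.044, 0.72)]
scene valve_box [([35.0, -18.0], 0.044, 0.64), ([5.0, 38.0], 0.032, 0.3)]
scene cover [([87.0, -9.0], 0.073, 0.86), ([7.0, 40.0], 0.031, 0.6)]
scene 1266 x -34.0 44.0 y -63.0 -27.0 bar mid y by x [(-25, -42.3, 11), (-15, -41.5, 13), (-5, -43.7, 13), (5, -43.3, 13), (28, -47.0, 35)]
scene 752 x -33.0 31.0 y 33.0 56.0 bar mid y by x [(-25, 47.4, 15), (-15, 47.0, 14), (-5, 45.5, 11), (5, 44.1, 12), (28, 42.1, 20)]
scene cover x [0.048 0.178]
```

View pics/wrist3.png

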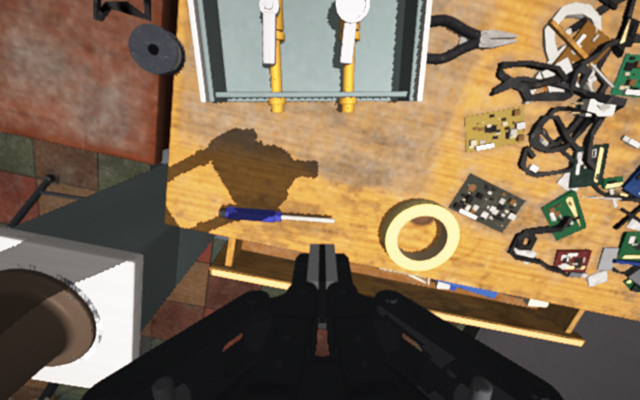

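The wrist image shows the disc-bearing handle on the right, hub at px (353,8), and the plain one with the stud on the left at (268,5). In the box frame the marked bar's centre line runs from (28,−45) to (−25,−40.5), about 0.1 rad. All three views agree, and the top is at about 45–48 mm. I'll move to the right of the bar, 40 mm out from the stem, and descend.

Request:
{"api": "send_rows", "payload": {
  "series": [
    [0.03,0.03,0.03,0,-1],
    [0.05,0.06,0.06,0,-1],
    [0.063,0.09,0.09,0,-1],
    [0.063,0.1,0.12,0,-1],
    [0.063,0.11,0.142,0,-1],
    [0.063,0.13,0.142,0,-1],
    [0.063,0.14,0.142,0,-1],
    [0.063,0.14,0.142,0,-1]
  ]
}}

```text
time_s: 6.57
tcp_pos: [0.5304, -0.4404, 0.1342]
tool_rot: [0.555, -0.555, 0.441, -0.436]
contact_force: [-1.2, 0.0, -0.7]
width: 0.0004
```

```bash
python3 -c "
from h import *
st()"
```

```text
t 6.57 box xy mm [-12.3 -70.5] z 134.2 tool z yaw in box deg -0.28 tilt [-0.006  0.005 -1.   ] F [-1.2  0.  -0.7] w 0.0004 q6 0.58
```

Request:
{"api": "send_rows", "payload": {
  "series": [
    [0.003,0,0,0,-1],
    [0.003,0.02,0,0,-1],
    [0.003,0.04,0,0,-1],
    [0.003,0.055,0,0,-1],
    [0.003,0.065,0,0,-1],
    [0.003,0.07,0,0,-1],
    [0.003,0.07,0,0,-1]
  ]
}}

```text
time_s: 7.15
tcp_pos: [0.5322, -0.4451, 0.0673]
tool_rot: [0.554, -0.554, 0.44, -0.438]
contact_force: [-0.0, 0.5, 0.2]
width: 0.0
```

```bash
python3 -c "
from h import *
st();read_camera('scene');st()"
```

```text
t 7.15 box xy mm [-11.7 -75.5] z 67.3 tool z yaw in box deg -0.35 tilt [-0.001  0.001 -1.   ] F [-0.   0.5  0.2] w 0.0 q6 0.58
t 7.2 box xy mm [-11.1 -76. ] z 68.3 tool z yaw in box deg -0.34 tilt [-0.  0. -1.] F [-0.2 -0.7  0.3] w 0.0 q6 0.58
```

Request:
{"api": "send_rows", "payload": {
  "series": [
    [0,0.008,0,0,-1],
    [0,0.015,0,0,-1],
    [0,0.015,0,0,-1]
  ]
}}

```text
time_s: 7.45
tcp_pos: [0.5325, -0.4447, 0.0521]
tool_rot: [0.555, -0.554, 0.439, -0.438]
contact_force: [-0.5, 0.5, 0.9]
width: -0.0001
```

```bash
python3 -c "
from h import *
st();read_camera('scene');st();read_camera('scene');st()"
```

```text
t 7.45 box xy mm [-11.3 -75.2] z 52.1 tool z yaw in box deg -0.32 tilt [-0.001  0.001 -1.   ] F [-0.5  0.5  0.9] w -0.0001 q6 0.58
t 7.5 box xy mm [-11.2 -75.2] z 52.4 tool z yaw in box deg -0.31 tilt [-0.001  0.001 -1.   ] F [ 0.5  0.1 -0.1] w 0.0001 q6 0.58
t 7.55 box xy mm [-11.  -75.5] z 52.8 tool z yaw in box deg -0.31 tilt [-0.001  0.001 -1.   ] F [ 0.2  0.6 -0. ] w -0.0001 q6 0.58
```

The fingertips are at about 36 mm, beside the bar, with no contact. Now I'll sweep an arc round the stem, turning the tool with the handle.

Request:
{"api": "send_rows", "payload": {
  "series": [
    [-0.009,0,-0.001,3.5,-1],
    [-0.014,0,-0.003,7,-1],
    [-0.0195,0,-0.0045,14,-1],
    [-0.025,0,-0.0055,21,-1],
    [-0.0305,0,-0.006,28,-1],
    [-0.036,0,-0.0055,35,-1],
    [-0.0415,0,-0.0045,42,-1],
    [-0.0415,0,-0.0045,42,-1]
  ]
}}

```text
time_s: 8.22
tcp_pos: [0.5194, -0.4063, 0.054]
tool_rot: [-0.36, 0.36, -0.608, 0.609]
contact_force: [-0.4, -0.8, 0.4]
width: 0.0001
```

```bash
python3 -c "
from h import *
st()
for c in('top','wrist','scene'):
    P=cloud(read_camera(c));bx=((P[...,:2]-O)@B.T)[(P[...,2]>.039)&(P[...,2]<.047)]*1000
    b=bx-[28,-45];r=np.hypot(*b.T);k=(r>22)&(r<57)&(b[:,0]<30);k&=b[:,1]<58
    a=np.degrees(np.arctan2(b[k][:,1],-b[k][:,0]));print(c,np.histogram(a,bins=np.arange(-30,130,10))[0].tolist())
"
```

```text
t 8.22 box xy mm [-15.  -34.7] z 54.0 tool z yaw in box deg -42.4 tilt [ 0.001 -0.002 -1.   ] F [-0.4 -0.8  0.4] w 0.0001 q6 1.34
top [0, 0, 0, 0, 0, 0, 0, 8, 0, 0, 0, 0, 0, 0, 0]
wrist [0, 0, 62, 79, 43, 170, 423, 522, 23, 0, 0, 0, 0, 0, 0]
scene [0, 0, 2, 14, 10, 3, 16, 8, 0, 0, 0, 0, 0, 0, 0]
```

Request:
{"api": "send_rows", "payload": {
  "series": [
    [-0.0045,0,-0.003,7,-1],
    [-0.01,0,-0.005,14,-1],
    [-0.0155,0,-0.006,21,-1],
    [-0.021,0,-0.0065,28,-1],
    [-0.0265,0,-0.006,35,-1],
    [-0.032,0,-0.005,42,-1],
    [-0.0365,0,-0.004,48,-1],
    [-0.0365,0,-0.004,48,-1]
  ]
}}

```text
time_s: 9.03
tcp_pos: [0.5338, -0.3724, 0.0537]
tool_rot: [-0.082, 0.082, -0.702, 0.703]
contact_force: [-0.5, -0.3, 1.6]
width: -0.0001
```

```bash
python3 -c "
from h import *
st()
r=read_camera('wrist');cv2.imwrite('pics/w5.png',r['color'])
P=cloud(r);bx=((P[...,:2]-O)@B.T)[(P[...,2]>.042)&(P[...,2]<.047)]*1000
b=bx-[28,-45]
for y in(25,35,45,55):
    k=(abs(b[:,1]-y)<4)&(abs(b[:,0])<40);print(y,np.percentile(b[k][:,0],[2,50,98]).round(1) if k.any() else None)
"
```

```text
t 9.03 box xy mm [ 7.  -5.1] z 53.7 tool z yaw in box deg -90.28 tilt [ 0.001 -0.001 -1.   ] F [-0.5 -0.3  1.6] w -0.0001 q6 2.23
25 [-26.6  -4.4   4.5]
35 [-31.8  -2.3   4.6]
45 [-5.1 -0.2  4.8]
55 [-2.1  1.4  4.8]
```

View pics/w5.png

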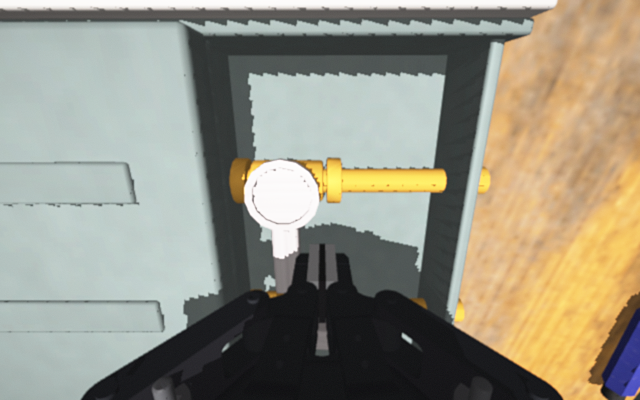

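The bar runs from the hub (283,190) straight down to the fingers at (290,280), nearly perpendicular to the pipe, so it's almost shut. I'll nudge it against the stop while watching the force.

Request:
{"api": "send_rows", "payload": {
  "series": [
    [-0.001,0,0,0,-1],
    [-0.002,0,0,0,-1],
    [-0.003,0,0,0,-1],
    [-0.003,0,0,0,-1]
  ]
}}

```text
time_s: 9.42
tcp_pos: [0.5344, -0.3718, 0.0533]
tool_rot: [0.081, -0.084, 0.703, -0.702]
contact_force: [-5.7, -2.1, 4.9]
width: -0.0001
```

```bash
python3 -c "
from h import *
st();read_camera('wrist');st();read_camera('wrist');st()"
```

```text
t 9.42 box xy mm [ 7.7 -4.7] z 53.3 tool z yaw in box deg -90.18 tilt [-0.004  0.    -1.   ] F [-5.7 -2.1  4.9] w -0.0001 q6 2.24
t 9.47 box xy mm [ 7.7 -4.8] z 53.3 tool z yaw in box deg -90.19 tilt [-0.004  0.    -1.   ] F [-5.8 -2.   4.4] w 0.0004 q6 2.24
t 9.52 box xy mm [ 7.6 -4.7] z 53.3 tool z yaw in box deg -90.2 tilt [-0.004  0.    -1.   ] F [-5.7 -1.7  4.8] w 0.0003 q6 2.24
```

It advanced only 0.7 of the 3 mm and built up about 6 N, so the handle is on its stop. Backing off, lifting clear and checking.

Request:
{"api": "send_rows", "payload": {
  "series": [
    [0.006,0,0,0,-1],
    [0.012,0,0,0,-1],
    [0.014,-0.02,0,0,-1],
    [0.02,-0.06,0,0,-1],
    [0.05,-0.1,0,0,-1],
    [0.09,-0.14,0,0,-1],
    [0.13,-0.18,0,0,-1],
    [0.16,-0.2,0,0,-1]
  ]
}}

```text
time_s: 10.18
tcp_pos: [0.404, -0.4023, 0.2345]
tool_rot: [-0.083, 0.082, -0.702, 0.703]
contact_force: [0.1, -0.5, -0.3]
width: -0.0005
```

Request:
{"api": "send_rows", "payload": {
  "series": [
    [0.02,0,0,-7,-1],
    [0.03,0,0,-14,-1],
    [0.03,0,0,-21,-1],
    [0.03,0,0,-28,-1],
    [0.03,0,0,-35,-1],
    [0.03,0,0,-42,-1],
    [0.03,0,0,-49,-1],
    [0.03,0,0,-49,-1]
  ]
}}

```text
time_s: 10.85
tcp_pos: [0.3751, -0.4088, 0.2324]
tool_rot: [0.367, -0.366, 0.605, -0.605]
contact_force: [-0.2, 0.1, 1.0]
width: 0.0003
```

Run:
```python
from h import *
st()
ims=[]
for c in('top','scene','wrist'):
    r=read_camera(c);P=cloud(r);bx=(P[...,:2]-O)@B.T*1000
    m=(P[...,2]>.040)&(P[...,2]<.047);b=bx[m]-[28,-45]
    k=(b[:,1]>22)&(b[:,1]<56)&(abs(b[:,0])<14)
    if k.sum()>10:
        rect=cv2.fitLine(np.float32(b[k]),cv2.DIST_HUBER,0,.01,.01).ravel();d=rect[:2]*np.sign(rect[1])
        print(c,k.sum(),"marked rad",round(float(np.arctan2(d[1],-d[0])),3),"via centroid",round(float(np.arctan2(b[k][:,1].mean(),-b[k][:,0].mean())),3))
    p=bx[m]-[28,45];k=(p[:,0]<-22)&(p[:,0]>-56)&(abs(p[:,1])<25)
    if k.any(): print(c,"plain rad",round(float(np.arctan2(p[k][:,1].mean(),-p[k][:,0].mean())),3))
    h=(P[...,2]>.070)&(P[...,2]<.083)&(abs(bx[...,1])<100)&(abs(bx[...,0])<200)
    print(c,"cover x",np.percentile(bx[h],[1,99],axis=0)[:,0].round(1) if h.any() else None)
    for n in("spool","pliers","cells"): print(c,n,[np.round(d["xyz"],3).tolist() for d in search_frame(c,n)[:1]])
    if c!='wrist': ims.append(r["color"][100:260,240:480] if c=='top' else r["color"][130:290,200:440])
cv2.imwrite("pics/f.png",cv2.resize(np.vstack(ims),(450,600)))
```

```text
t 10.85 box xy mm [-155.8   -3.3] z 232.4 tool z yaw in box deg -41.18 tilt [ 0.001  0.001 -1.   ] F [-0.2  0.1  1. ] w 0.0003 q6 1.14
top 56 marked rad 1.678 via centroid 1.58
top plain rad 0.092
top cover x [ 52.7 182. ]
top spool [[0.467, -0.196, 0.035]]
top pliers [[0.573, -0.552, 0.01]]
top cells [[0.589, -0.145, 0.015]]
scene 74 marked rad 1.565 via centroid 1.459
scene plain rad 0.015
scene cover x [ 48.1 177.7]
scene spool [[0.457, -0.204, 0.031]]
scene pliers [[0.57, -0.554, 0.01]]
scene cells [[0.581, -0.142, 0.021]]
wrist 600 marked rad 1.59 via centroid 1.506
wrist plain rad 0.01
wrist cover x [ 49.9 137.2]
wrist spool []
wrist pliers [[0.519, -0.329, 0.051]]
wrist cells [[0.588, -0.146, 0.018]]
```

View pics/f.png

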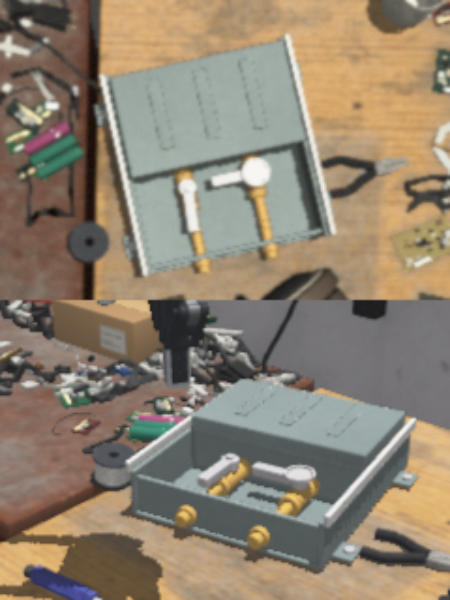

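The picture shows the cover back, the disc handle turned across the pipe from hub (257,173) to tip (210,182), the plain handle still along its pipe, and the gripper clear. The angle fits give 1.57–1.68 rad, so the handle is on its stop. Handing in.

```bash
python3 -c "
from h import *
st();print(hand_in())"
```

```text
t 11.45 box xy mm [-155.8   -3.8] z 232.8 tool z yaw in box deg -41.33 tilt [ 0.  0. -1.] F [ 0.5 -0.1  0.5] w 0.0002 q6 1.15
the job is handed in; nothing more can be done
None
```

The marked air line is shut off: I pushed the cover back, turned the disc-marked handle (the right-hand valve) clockwise to its stop, then withdrew and handed in at 11.5 s. I pushed the bar on one side only, with shut fingers. `hand_in()` reports no verdict.

Last checks:
- **Cover:** its rear edge is at box x ≈ 182 mm in the top view, about 118 mm of travel. The scene view gives about 114 mm, and both are above the 105 mm needed.
- **Marked handle:** in the final nudge it gave way only 0.7 mm of the 3 mm commanded and built up about 6 N, so it is on its stop. Line fits in the three views gave 1.57, 1.59 and 1.68 rad. The rougher estimate from the bar's centroid gave 1.46 to 1.58, which I put down to calibration offset.
- **Plain handle:** still open, at 0.01 to 0.09 rad.
- **Loose things:** in the top view, the spool, pliers and cells are within about 3 mm of where they started.
- **Disagreement:** the wrist camera's "pliers" report lay inside the box. It is a false detection, since the other two views agree on where the pliers are.
- **Robot:** clear of everything, with no contact force beyond sensor noise.

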